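Put the returned socket back in its well of the graded socket tray

TASK

The deep socket standing on the pink slip has come back from loan: put it back in the well of the socket tray that fits its diameter, pushed fully home past the spring tongue and left standing there. Feel for the well and push gently (some 20 N is plenty), never forcing the socket against the tray, and leave the other two sockets, the padlock and the tools on the counter lying about where they are.

Things in the scene. Friction and masses are not known exactly. Their poses are not given: they have to be found in the camera images.
- pink_slip: flat pink paper slip, 85 x 115 mm, lying on the counter; origin at its centre. One of the three loose sockets stands at its centre (within 10 mm): that one is to be put back. Which one varies
- socket22_mid (a point): centre (half-way up, 39 mm above its foot) of a loose deep impact socket, a plain dark steel cylinder 22 mm in outer diameter and 78 mm tall, 140 g give or take 30 %, standing upright, hexagon mouth up; z axis along it, up. Its foot has a 2.5 mm bevel all round. It belongs in the 22 mm well of the tray
- socket26_mid (a point): centre (half-way up, 39 mm above its foot) of a loose deep impact socket, a plain dark steel cylinder 26 mm in outer diameter and 78 mm tall, 190 g give or take 30 %, standing upright, hexagon mouth up; z axis along it, up. Its foot has a 2.5 mm bevel all round. It belongs in the 26 mm well of the tray
- socket30_mid (a point): centre (half-way up, 39 mm above its foot) of a loose deep impact socket, a plain dark steel cylinder 30 mm in outer diameter and 78 mm tall, 250 g give or take 30 %, standing upright, hexagon mouth up; z axis along it, up. Its foot has a 2.5 mm bevel all round. It belongs in the 30 mm well of the tray
- tray: red steel socket tray fixed on the counter, 74 mm wide (its x), 296 mm long (its y), walls 24 mm high, origin at the centre of its underside, z up. A grey plastic strip (66 x 270 mm, face 40 mm above the origin) lies in it with a row of five round wells along y, at x = 0, 48 mm apart, graded from -y to +y for socket diameters 18, 22, 26, 30, 34 mm; 18 and 34 are filled, sockets 48 mm proud
- row_mid (a point): middle of the tray's length at the height of the strip's top face (axes as the tray's). The strip is shorter than the tray and was left anywhere within 11 mm either way along y of this point; no reading shows where, so all wells are off by that same unknown amount along y (22 mm well -48, 26 mm well 0, 30 mm well +48, plus it). It is tight and does not shift under working forces
- row_floor (a point): below row_mid at the height of the wells' flat floors, 30 mm under the strip's face. Each well is 1 mm wider than its socket. On its -x wall an orange spring tongue stands out 2 mm, its rounded top 6 mm below the face: a socket drops in freely that far, then takes roughly 6 to 14 N to push past the tongue down to the floor. Home, its centre is 39 mm above this point's height
- screwdriver: loose screwdriver lying on the counter to the left of the tray, about 200 mm long; bystander
- padlock: brass padlock lying flat, 50 mm wide, 24 mm thick, right of the tray; bystander
- ratchet: steel ratchet handle lying flat, 220 mm long, 23 mm thick, to the right; bystander
There are look-alikes about, which are no part of the job. What is shaped like the part that bears socket26_mid but orange is not meant.

How it is judged:
By the outcome, as a careful person would: the job done as asked, in the order asked, and still so for the second after the job is handed in, with the robot touching nothing.
It also fails if it takes over 64 s, if anything falls off the work surface, if the arm or the gripper's body presses on something with over 40 N, if the wrist force passes 120 N, or if a joint passes its speed limit or range.

ROBOT

A 6-joint arm with a two-finger parallel gripper is mounted at the origin on the work surface. World frame = base frame: x ahead of the robot, y to its left, z up, the work surface at z = 0. Lengths are in m, angles in rad, forces in N, time in s.
With the tool pointing down it reaches from about 0.325 to 0.9 m from the base axis. Payload 3.5 kg.
Tool frame: the origin (TCP) lies midway between the tips of the shut fingers; the grasp point (between the pads) lies 19 mm behind it; z points along the fingers, y is the line along which they close (so a half turn about z gives the same grasp; the last joint's range is limited). The gripper opens to 85 mm and grips with 20 to 120 N. Pads are 22 mm wide; open, the fingers measure 114 mm over their backs; the gripper's body (76 mm by 85 mm) begins 54 mm behind the grasp point. The pads swing forward as they close: fully open they stand 13 mm farther back than shut.
Start: joints at [-1.379, 0.276, -0.026, 1.268, 0, 1.467], TCP at [0.182, -0.598, 0.231] pointing down, gripper open.
Joint ranges: [-3.12, 3.12], [-0.85, 1.88], [-1.08, 1.24], [-1.95, 2.15], [-1.57, 1.53], [-3.14, 3.14]. Speed limits (rad/s): [2.57, 2.57, 3.14, 3.14, 3.14, 3.14].

INTERFACE

Orientations are given as a rotation vector (axis times angle).
In Python, from bench import movep, line_to, goto_joints, gripper_to, hold, solve_ik, get_state, camera, MotionError, sign_off gives the robot as it stands. The module is installed in compiled form; this text tells all that it offers. Calls block until the motion is done:
- movep(position, orientation): joint-space move of the TCP to a pose.
- line_to(position, rot=None, feed=0.15, force_limit=None): straight line of the TCP; rot=None keeps the orientation; feed is the mean speed in m/s. With force_limit (N) it stops when the force on the tool has changed by that much, and returns True; else False.
- goto_joints(angles): joint-space move.
- gripper_to(opening, newtons=None): opening from 0.0 (shut) to 1.0 (fully open); newtons is the grip in N (None keeps the last); returns when the fingers have stopped.
- hold(seconds).
- solve_ik(position, orientation): joint angles nearest the present ones, or None.
- get_state(): the state.
- camera(name): name is "scene" or "top" or "wrist"; returns a dict with "color" (480x640x3 uint8, red, green, blue), "camera_matrix" (3x3 intrinsics, pixels), "cam_to_world" (4x4, takes a point from camera to world coordinates); the wrist camera has in their place "mount" (4x4, takes a point from camera to tool coordinates, whose origin is the TCP and whose axes are the flange's). Camera axes: x right, y up, looking along -z (the intrinsics and any distortion apply to the point x, -y, -z); pixel columns grow to the right and rows downward; lengths in m; the calibration is good to about 2 mm. A picture is of the moment at which its call begins: read the wrist's pose just before it. There is no depth.
A pose or a line that the arm cannot do raises MotionError and nothing moves.
- sign_off(): hands the job in; it is judged then, once.
The state is a dict: "time": time; "joint_pos": joint angles; "joint_velocities": joint speeds; "effort": joint torques, N m; "eef_pos": TCP position; "eef_rot": TCP orientation; "contact_force": force on the tool from outside, world axes, zero at the start; "wrist_torque": the same for the moment, N m; "finger_gap": opening from 0.0 (shut) to 1.0 (fully open); "finger_force": force on a finger pad.
Only numpy, scipy, OpenCV 4.12 (cv2) and the standard library are available. Lean on these libraries where they do the work, as an engineer would, in place of code of your own. Each camera call takes 0.05 s, during which the arm holds its last target. There are 200 camera calls.

## Working session

There is one attempt and no reset: what is moved stays moved. The work goes in short steps, each a Python script; the robot and the scene stay as the last script left them, time stands still between calls to the robot, and variables do not carry over. Pictures are saved under pics/ and viewed, at most 10 in all, crops included, and the job is handed in when it is done.

```bash
mkdir -p pics
python3 - <<'E'
from bench import *
import cv2,numpy as np,pickle
d={}
for n in("scene","top","wrist"):
    c=camera(n);d[n]=c;cv2.imwrite(f"pics/{n}0.png",c["color"][:,:,::-1])
    print(n,c["camera_matrix"].tolist(),{k:np.round(v,4).tolist() for k,v in c.items() if k not in("color","camera_matrix")})
pickle.dump(d,open("c0.pkl","wb"))
s=get_state();print(s)
E
```

```text
scene [[453.730418784022, 0.0, 320.84795004483806], [0.0, 453.730418784022, 244.89977219204727], [0.0, 0.0, 1.0]] {'cam_to_world': [[-0.6802, -0.4042, 0.6115, 1.1269], [0.7329, -0.3594, 0.5777, 0.5472], [-0.0137, 0.8411, 0.5407, 0.5974], [0.0, 0.0, 0.0, 1.0]]}
top [[594.578254431274, 0.0, 328.92897601816054], [0.0, 594.578254431274, 239.12256731500003], [0.0, 0.0, 1.0]] {'cam_to_world': [[0.0105, 0.9858, -0.1673, 0.3398], [-0.9999, 0.011, 0.0021, -0.0041], [0.0039, 0.1673, 0.9859, 1.2697], [0.0, 0.0, 0.0, 1.0]]}
wrist [[419.94028925268776, 0.0, 321.12811661764846], [0.0, 419.94028925268776, 238.31166469133888], [0.0, 0.0, 1.0]] {'mount': [[0.0007, 0.9506, 0.3104, 0.0798], [1.0, -0.0008, -0.0001, 0.0009], [0.0002, 0.3104, -0.9506, -0.1423], [0.0, 0.0, 0.0, 1.0]]}
{'time': 0.15, 'joint_pos': array([-1.37938004e+00,  2.77000248e-01, -2.75839242e-02,  1.26801928e+00,
        1.57893549e-05,  1.46738697e+00]), 'joint_velocities': array([-7.74408844e-04, -2.11580573e-03,  5.16044883e-03,  7.27952178e-05,
        1.02935244e-03,  7.98405557e-04]), 'effort': array([ 6.10477309e-04, -4.46057796e+01,  2.95638978e+01,  1.05617166e-02,
       -8.29577789e-05, -1.09558391e-05]), 'eef_pos': array([ 0.18147727, -0.59741617,  0.23038202]), 'eef_rot': array([-3.10573370e+00, -4.61170278e-01,  1.00033347e-04]), 'contact_force': array([-0.02619267, -0.21714884, -0.4232679 ]), 'wrist_torque': array([0.01615013, 0.03586346, 0.00820852]), 'finger_force': 0.0, 'finger_gap': 0.9991088832665069}
```

View pics/top0.png

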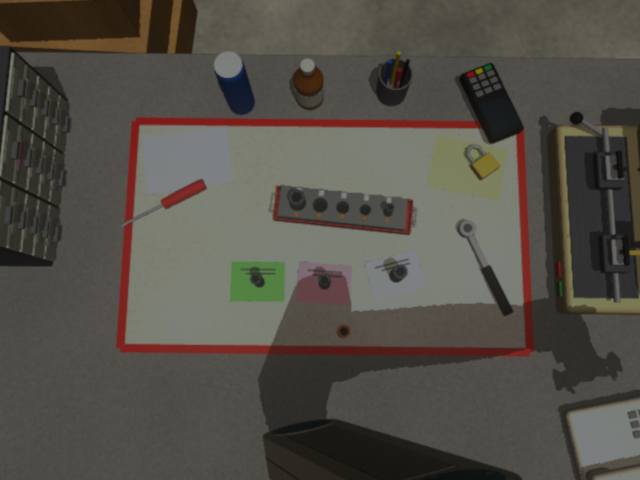

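View pics/scene0.png

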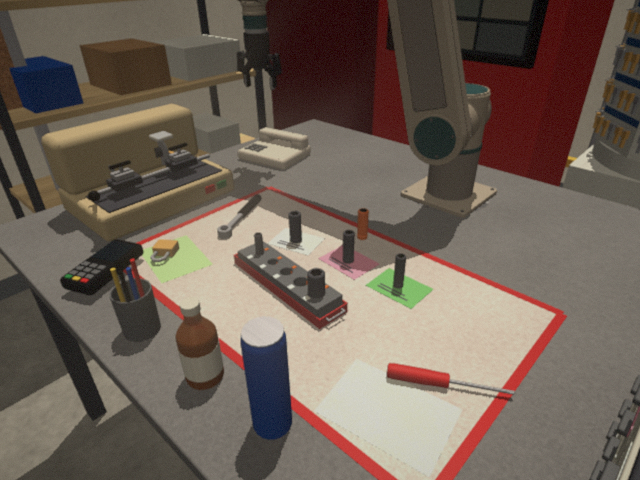

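The top view shows dark sockets on three slips: green (256,277), pink (323,278) and white (398,270). The orange look-alike is at (343,331). The tray runs from (277,205) to (412,215) with its big filled well on the left (+y world). The socket on the pink slip is the one meant. Next I'll locate it and the tray roughly, then take close wrist views.

```bash
cat > h.py <<'E'
import numpy as np,cv2
from scipy.spatial.transform import Rotation as Ro
def cam_pose(c,st=None):
    if "mount" not in c: return c["cam_to_world"]
    T=np.eye(4);T[:3,:3]=Ro.from_rotvec(st["eef_rot"]).as_matrix();T[:3,3]=st["eef_pos"];return T@c["mount"]
def px2w(c,P,uv,z):
    K=c["camera_matrix"];uv=np.atleast_2d(np.asarray(uv,float))
    d=np.c_[(uv[:,0]-K[0,2])/K[0,0],-(uv[:,1]-K[1,2])/K[1,1],-np.ones(len(uv))]@P[:3,:3].T
    return P[:3,3]+d*((z-P[2,3])/d[:,2])[:,None]
def w2px(c,P,X):
    p=(np.atleast_2d(X)-P[:3,3])@P[:3,:3];K=c["camera_matrix"]
    return np.c_[K[0,2]+K[0,0]*p[:,0]/-p[:,2],K[1,2]-K[1,1]*p[:,1]/-p[:,2]]
def big(m):
    cs,_=cv2.findContours(m.astype(np.uint8),cv2.RETR_EXTERNAL,cv2.CHAIN_APPROX_NONE);return sorted(cs,key=cv2.contourArea)[::-1]
def down(yaw): # tool y along (cos yaw,sin yaw): x_t = y_t x z_t
    y=np.array([np.cos(yaw),np.sin(yaw),0]);z=np.array([0,0,-1.]);x=np.cross(y,z)
    return Ro.from_matrix(np.c_[x,y,z]).as_rotvec()
E
python3 - <<'E'
from h import *;from bench import *;import pickle
c=pickle.load(open("c0.pkl","rb"))["top"];P=cam_pose(c)
h=cv2.cvtColor(c["color"],cv2.COLOR_RGB2HSV);H,S,V=[h[...,i].astype(int) for i in range(3)]
red=((H<8)|(H>172))&(S>150)&(V>60);red[:150]=0;red[320:]=0;red[:,:250]=0;red[:,450:]=0
q=np.concatenate([x for x in big(red) if cv2.contourArea(x)>8])[:,0];r=cv2.minAreaRect(q);print("tray",r,px2w(c,P,cv2.boxPoints(r),0.024).round(3).tolist())
pink=((H<8)|(H>165))&(S>25)&(S<150);pink[:255]=0;pink[310:]=0;pink[:,:290]=0;pink[:,360:]=0
b=big(pink)[0];r=cv2.minAreaRect(b);print("slip",r,px2w(c,P,[r[0]],0))
print(px2w(c,P,[(323,270),(323,280),(345,207)],0.04))
for yaw in(0,np.pi):
  for p in ([0.32,-0.01,.22],[0.40,-.03,.25]): print(yaw,p,solve_ik(p,down(yaw)))
E
```

```text
tray ((342.8658447265625, 210.20730590820312), (136.27252197265625, 31.804283142089844), 6.34019136428833) [[0.595, 0.112, 0.024], [0.664, 0.107, 0.024], [0.634, -0.185, 0.024], [0.565, -0.177, 0.024]]
slip ((323.4689636230469, 283.3724365234375), (54.31174850463867, 39.86183166503906), 4.763641834259033) [[0.45921034 0.00393981 0.        ]]
[[ 0.48328744  0.00499782  0.04      ]
 [ 0.46244186  0.00474384  0.04      ]
 [ 0.61790664 -0.03994562  0.04      ]]
0 [0.32, -0.01, 0.22] [-0.23409233 -0.28796845 -0.61105235  1.24771243  0.          1.336704  ]
0 [0.4, -0.03, 0.25] [-0.23635936 -0.14106541 -0.43682939  1.27503235  0.          1.33443696]
3.141592653589793 [0.32, -0.01, 0.22] [-0.23409233 -0.28796845 -0.61105235  1.24771243  0.         -1.80488865]
3.141592653589793 [0.4, -0.03, 0.25] [-0.23635936 -0.14106541 -0.43682939  1.27503235  0.         -1.80715569]
```

Run:
```python
from h import *;from bench import *;import pickle
d=[]
for i,p in enumerate(([0.462,0.035,.21],[0.61,0.015,.23])):
    movep(p,down(-.1));hold(.3);s=get_state();c=camera("wrist");d.append((c,s))
    cv2.imwrite(f"pics/w{i}.png",c["color"][:,:,::-1]);print(s["time"],s["eef_pos"])
pickle.dump(d,open("w.pkl","wb"))
```

```text
2.9083 [0.46210546 0.03468908 0.20996149]
3.9083 [0.60897946 0.01524905 0.2302013 ]
```

View pics/w0.png

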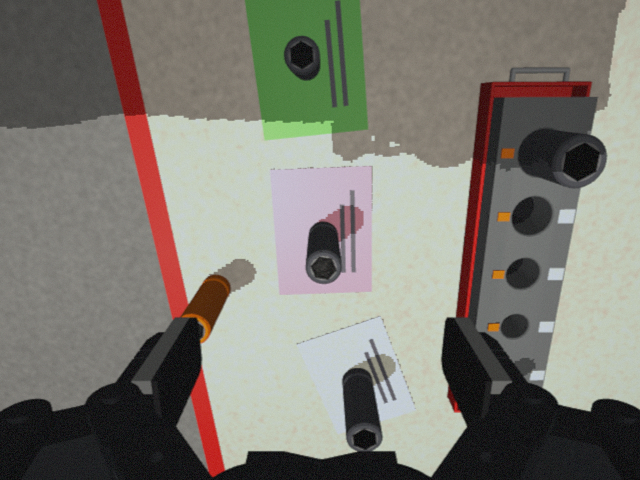

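View pics/w1.png

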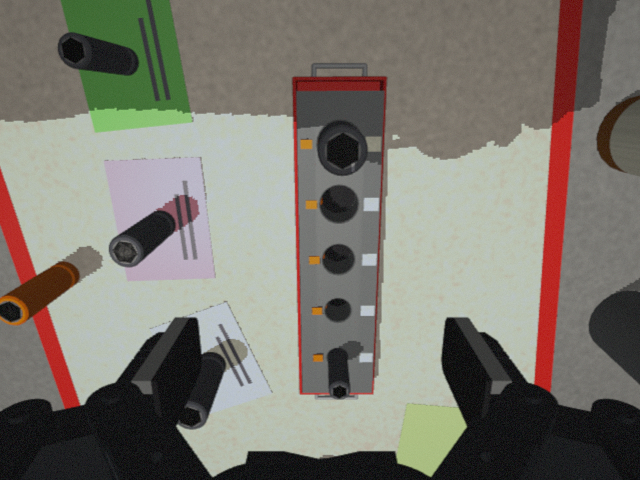

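The first close view (w0) shows the pink-slip socket's mouth at (323,267), the green one's at (301,55) and the white one's at (364,437). The orange look-alike is at (200,325). In the second view (w1) the empty wells are at (339,204) for 30, (339,259) for 26 and (338,310) for 22. I'll fit circles to get diameters and positions.

```bash
cat > m.py <<'E'
from h import *;import pickle
from scipy.optimize import least_squares
def fit(X):
    f=lambda p:np.hypot(X[:,0]-p[0],X[:,1]-p[1])-p[2]
    r=least_squares(f,[*X[:,:2].mean(0),.013],loss="soft_l1",f_scale=.0004);return r.x,np.sqrt(np.mean(r.fun**2))
def pick(m,uv):
    return min((b for b in big(m) if cv2.contourArea(b)>60),key=lambda b:-cv2.pointPolygonTest(b,uv,True))[:,0].astype(float)
E
python3 - <<'E'
from m import *
(c0,s0),(c1,s1)=pickle.load(open("w.pkl","rb"))
def masks(c):
    h=cv2.cvtColor(c["color"],cv2.COLOR_RGB2HSV);return [h[...,i].astype(int) for i in range(3)]
for i,(c,s,uvs) in enumerate([(c0,s0,dict(pink=(323,267),green=(301,55))),(c1,s1,dict(pink=(126,250),green=(75,50)))]):
    H,S,V=masks(c);P=cam_pose(c,s)
    m=(V<115)&(S<90)
    if i==0:m|=(S<40)&(V<150)
    for n,uv in uvs.items():
        b=pick(m,uv);X=px2w(c,P,b,.078);cen=P[:2,3]
        # top-rim part: points farthest from camera nadir
        x0=px2w(c,P,[uv],.078)[0,:2];u=(x0-cen)/np.linalg.norm(x0-cen)
        sel=((X[:,:2]-x0)@u>0)
        p,e=fit(X[sel]);print(i,n,len(b),p.round(4),"D",round(2e3*p[2],1),"rms",round(e*1e3,2))
H,S,V=masks(c1);P=cam_pose(c1,s1)
print("face V",np.median(V[225:235,330:350]))
m=(V<68)
for n,uv in dict(w30=(339,204),w26=(339,259),w22=(338,310)).items():
    b=pick(m,uv);X=px2w(c1,P,b,.040);p,e=fit(X);print(n,len(b),p.round(4),"D",round(2e3*p[2],1),"rms",round(e*1e3,2))
a=cv2.resize(c0["color"][200:310,255:390],None,fx=3,fy=3,interpolation=cv2.INTER_CUBIC);b=cv2.resize(c1["color"][180:340,280:400],None,fx=3,fy=3,interpolation=cv2.INTER_CUBIC)
o=np.zeros((480,800,3),np.uint8);o[:a.shape[0],:a.shape[1]]=a;o[:b.shape[0],420:420+b.shape[1]]=b;cv2.imwrite("pics/crop.png",o[:,:,::-1])
# slip
H,S,V=masks(c0);pk=((H>145)|(H<5))&(S>18)&(V>120);r=cv2.minAreaRect(pick(pk,(290,230)).astype(np.float32));print("slip",px2w(c0,cam_pose(c0,s0),[r[0]],0).round(4),r)
E
```

```text
0 pink 247 [0.4616 0.0041 0.0137] D 27.5 rms 0.59
0 green 113 [0.4614 0.1406 0.0105] D 21.1 rms 0.16
1 pink 157 [0.4623 0.0029 0.0125] D 25.0 rms 0.19
1 green 550 [0.4397 0.1531 0.0212] D 42.4 rms 2.99
face V 125.0
w30 105 [0.6237 0.0135 0.0149] D 29.8 rms 0.5
w26 84 [ 0.619  -0.0341  0.0129] D 25.8 rms 0.41
w22 68 [ 0.6144 -0.0817  0.011 ] D 22.1 rms 0.37
slip [[0.4624 0.006  0.    ]] ((324.0, 230.0), (128.0, 94.0), 90.0)
```

View pics/crop.png

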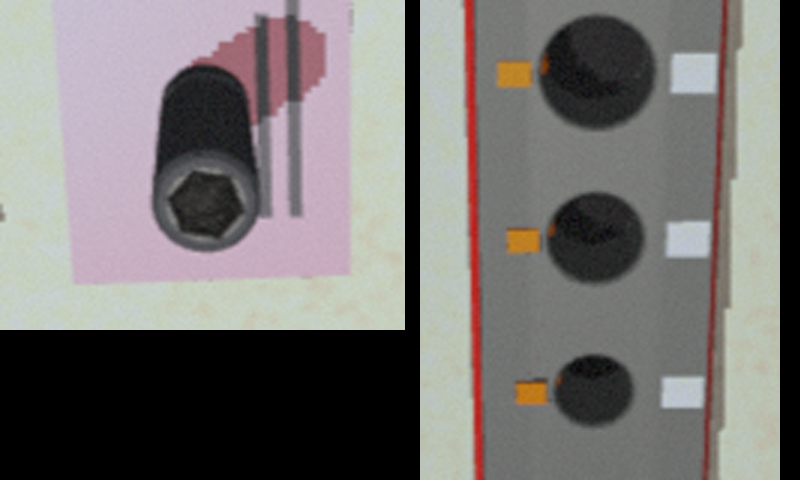

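The crop confirms it: a dark steel socket with a hexagon mouth stands on the pink slip, measuring about 25–26 mm (the green one reads 21). It therefore belongs in the 26 mm well, in the middle of the right-hand part at (595,238). The gripper gap will check the diameter.

Run:
```python
from m import *;from bench import *
R=down(-.0974)
movep([.462,.0033,.15],R);print(line_to([.462,.0033,.042],feed=.1,force_limit=8))
gripper_to(0,60);s=get_state();print("gap",s["finger_gap"]*85,s["finger_force"],s["eef_pos"],s["contact_force"])
line_to([.462,.0033,.115],feed=.1);hold(.3)
s=get_state();c=camera("wrist");pickle.dump((c,s),open("g.pkl","wb"))
print("gap",s["finger_gap"]*85,s["contact_force"],s["time"],s["eef_pos"])
cv2.imwrite("pics/g.png",c["color"][:,:,::-1])
```

```text
False
gap 24.40721947612921 58.74222278594971 [0.46203926 0.00328923 0.04225616] [-1.32052513 -1.21953036  3.6819932 ]
gap 24.66854711776448 [-0.39471681 -0.43765046 -1.3601421 ] 7.6667 [0.46157911 0.00334837 0.11446278]
```

View pics/g.png

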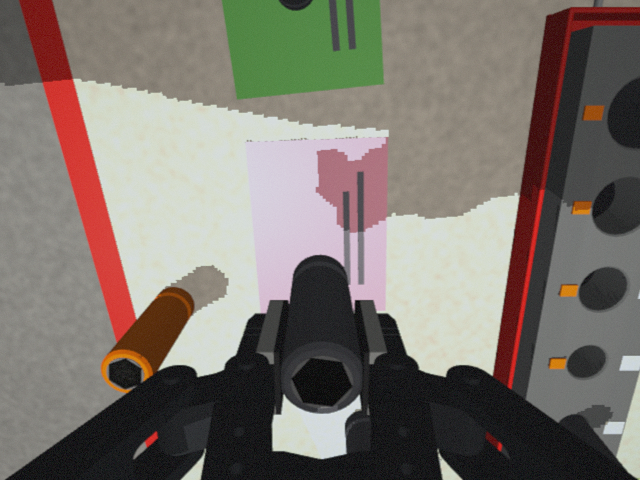

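The socket is held upright between the pads, mouth centre about (322,380) and rim about 285–361 wide. I'll compute its offset in the hand and its diameter.

Run:
```python
from m import *
c,s=pickle.load(open("g.pkl","rb"));P=cam_pose(c,s);zt=s["eef_pos"][2]-.0422+.078
X=px2w(c,P,[(322,380),(285,378),(361,378),(322,412),(322,345),(322,257)],zt);R=Ro.from_rotvec(s["eef_rot"]).as_matrix()
print(((X-s["eef_pos"])@R*1e3).round(1))
print("foot far edge",((px2w(c,P,[(320,256)],zt-.078)-s["eef_pos"])@R*1e3).round(1))
print(R.round(3).tolist())
```

```text
[[ -0.6   0.7 -35.8]
 [  0.1 -10.3 -35.8]
 [  0.2  12.4 -35.8]
 [-12.2   0.8 -35.8]
 [ 11.5   0.7 -35.8]
 [ 38.8   0.7 -35.8]]
foot far edge [[ 9.9 -0.  42.2]]
[[0.097, 0.995, -0.001], [0.995, -0.097, 0.0], [0.0, -0.001, -1.0]]
```

Run:
```python
from m import *
def az(c,P,uv):
    X=px2w(c,P,uv,0)-P[:3,3];return np.arctan2(X[:,1],X[:,0])
def edges(c,row,u0,half,thr=None):
    g=cv2.GaussianBlur(c["color"].astype(np.float32).sum(2),(3,3),0)[row];w=g[u0-half:u0+half]
    d=np.diff(w);n=half
    l=np.argmin(d[:n]);r=n+np.argmax(d[n:])
    return u0-half+l+.5,u0-half+r+.5
def rep(n,c,s,rows,u0,half,axis):
    P=cam_pose(c,s);dist=np.hypot(*(np.array(axis)-P[:2,3]))
    o=[]
    for r in rows:
        l,rr=edges(c,r,u0,half);a=az(c,P,[(l,r),(rr,r)]);D=2e3*dist*np.sin(abs(a[1]-a[0])/2);o.append((round(rr-l,1),round(D,1)))
    print(n,round(dist,4),o)
g=pickle.load(open("g.pkl","rb"));s=g[1]
rep("g pink",*g,range(276,300,6),321,50,s["eef_pos"][:2])
(c0,s0),(c1,s1)=pickle.load(open("w.pkl","rb"))
rep("w0 pink",c0,s0,range(238,262,5),323,28,(.4618,.0033))
P=cam_pose(c0,s0);wx=px2w(c0,P,[(364,437)],.078)[0,:2]
rep("w0 white",c0,s0,range(392,428,5),362,28,wx)
```

```text
g pink 0.079 [(np.float64(71.0), np.float64(32.9)), (np.float64(58.0), np.float64(26.3)), (np.float64(58.0), np.float64(25.4)), (np.float64(59.0), np.float64(25.1))]
w0 pink 0.1103 [(np.float64(30.0), np.float64(25.2)), (np.float64(31.0), np.float64(25.2)), (np.float64(32.0), np.float64(25.1)), (np.float64(33.0), np.float64(25.0)), (np.float64(40.0), np.float64(29.3))]
w0 white 0.262 [(np.float64(32.0), np.float64(29.7)), (np.float64(32.0), np.float64(29.2)), (np.float64(32.0), np.float64(28.7)), (np.float64(33.0), np.float64(29.2)), (np.float64(33.0), np.float64(28.7)), (np.float64(34.0), np.float64(29.1)), (np.float64(35.0), np.float64(29.5)), (np.float64(35.0), np.float64(29.0))]
```

The silhouettes give pink 26, white 30 and green 22, so the target is the 26 mm well. Next is the approach and feel.

Run:
```python
from m import *;from bench import *
w=[.6183,-.0335]
line_to([.50,w[1]+.01,.125],feed=.2);line_to([*w,.125],feed=.15);line_to([*w,.088],feed=.08);hold(.3)
s=get_state();print(s["eef_pos"],s["contact_force"],s["time"])
print(line_to([*w,.0775],feed=.02,force_limit=5));s=get_state();print(s["eef_pos"],s["contact_force"],s["wrist_torque"],s["time"])
```

```text
[ 0.61877817 -0.03358221  0.08857951] [-0.45379725  0.30754254 -1.62992837] 9.9667
False
[ 0.6187137  -0.03348935  0.07740002] [ 2.30355655  0.116052   -3.43612198] [ 0.08143652 -0.47442714 -0.00682399] 10.6417
```

The foot is 5 mm inside the well with only a slight side force. Now I'll push past the tongue.

Run:
```python
from m import *;from bench import *
w=[.6187,-.0335]
line_to([*w,.0775],feed=.02)
for z in (.070,.064,.058,.0535,.0510):
    r=line_to([*w,z],feed=.02,force_limit=18);s=get_state();print(z,r,s["eef_pos"].round(4),s["contact_force"].round(1),s["wrist_torque"].round(2),round(s["time"],2))
    if r: break
```

```text
0.07 False [ 0.6196 -0.0336  0.07  ] [ 4.3  0.3 -3.8] [ 0.01 -1.04 -0.03] 11.42
0.064 False [ 0.6197 -0.0335  0.0645] [3.6 0.3 1.6] [ 0.09 -1.03  0.  ] 11.87
0.058 False [ 0.6195 -0.0336  0.058 ] [5.  0.4 0.5] [ 0.16 -1.31  0.01] 12.32
0.0535 False [ 0.6194 -0.0336  0.0533] [5.1 0.3 1.1] [ 0.11 -1.45  0.  ] 12.69
0.051 True [ 0.6196 -0.0335  0.0522] [ 0.2 -0.3  4.5] [ 0.1  -0.   -0.03] 12.9
```

It stopped on a firm floor at TCP z 0.0522, exactly the expected height. I'll release, retreat and check.

Run:
```python
from m import *;from bench import *
x,y,_=get_state()["eef_pos"]
r=line_to([x,y,.0490],feed=.015,force_limit=12);s=get_state();print(r,s["eef_pos"].round(4),s["contact_force"].round(1))
gripper_to(1.0);s=get_state();print(s["finger_gap"],s["contact_force"].round(1))
p=s["eef_pos"];line_to([p[0],p[1],.14],feed=.08);line_to([p[0],p[1]+.035,.22],feed=.15);hold(.4)
s=get_state();c=camera("wrist");cv2.imwrite("pics/end.png",c["color"][:,:,::-1])
P=cam_pose(c,s);print(s["time"],w2px(c,P,[[.6193,-.034,.088],[.6193,-.034,.118]]))
```

```text
True [ 0.6196 -0.0335  0.0522] [0.3 0.1 4.9]
1.0015024267056356 [0.6 0.  0.2]
16.15 [[319.87343174 272.06758364]
 [320.16307431 290.26651642]]
```

View pics/end.png

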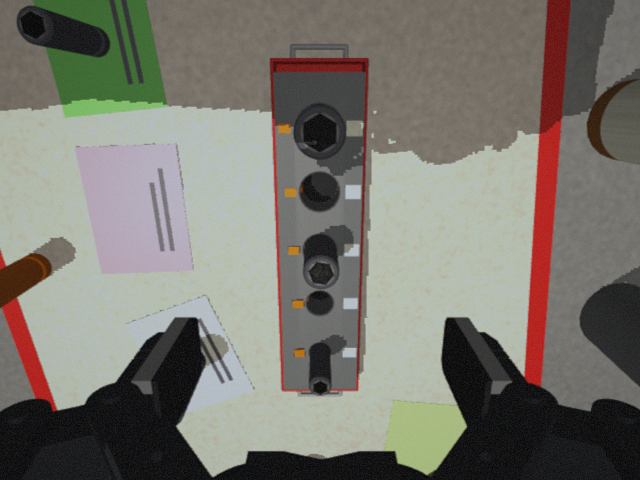

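The socket stands in the middle (26 mm) well with its mouth at (321,272). A fully home socket would project to (320,272). The other wells are as before.

```bash
python3 -c "
from bench import *
print(sign_off())"
```

```text
the job is handed in; nothing more can be done
None
```

The 26 mm socket from the pink slip is fully home and standing in the tray's 26 mm well, pushed in with a force limit of 18 N; the arm is clear and the job is handed in, about 16 s in.

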